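Load relish dishes into a spring-loaded dispenser

TASK

Load the two white oblong dishes from the blue rack into the spring-loaded dispenser, one at a time and the right way up: tuck one end of the dish under the fixed orange lip, then push its other end down until it snaps under the orange spring catch. In the end both dishes must lie level, one on top of the other, held down on the sprung platform by lip and catch; leave the bottle, the tin and the carton where they stand.

Things in the scene. Friction and masses are not known exactly. Their poses are not given: they have to be found in the camera images.
- dish_a_mid (a point): Centre (half-way up) of the first white dish: a rigid open-topped oblong dish 180 long (its x) x 64 wide (its y) x 28 mm high (z up), walls and floor 5 mm thick, about 0.18 kg. Both ends are alike and the two dishes are alike; either may go in first. It starts level on two ribs of the rack, its underside 24 mm above the counter.
- dish_b_mid (a point): Centre of the second white dish, same as the first.
- dispenser: Fixed steel dish dispenser, 270 x 105 mm, origin on the counter under the middle of its well, z up, x along the well from lip end (-x, robot side) to catch end. Well 188 mm long (end walls x = -92, +96, the latter leaning out above 74 mm, to x = 105 at 94), 70 mm wide between corner guides (|x| = 74 to 94, 110 mm high, flared above, to 123). Long sides open to fingers above 35 mm. One locked dish has its centre 81 mm up; of two, 81 and 53.
- lip_edge (a point): Middle of the inner lower edge of the fixed orange lip, 95 mm above the counter, at x = -76 mm of the dispenser (same axes). The lip is 6 mm thick and covers 16 mm of the well's end. A dish cannot pass it level: put it in sloping some 25 degrees, lip end low, push that end below the lip against the spring, then slide it to the end wall. Let go there, it stays sloping, its high end on the catch.
- catch_nose (a point): Middle of the lower edge of the orange spring catch's nose, 95 mm up, at x = +83 mm of the dispenser when shut (same axes); it moves with the catch. Its top is bevelled, rising outwards to 128 mm height at x = 99. A dish end pressed down on it pushes it outwards (3 to 10 N downwards), and it snaps back over the dish. Behind it a dark housing, x = 102 to 142 mm, 116 mm high.
- platform (a joint): Sprung platform (176 x 60 mm plate) at the bottom of the well, m sunk: 0 at its upper stop, where its top is 90 mm above the counter, 0.075 at the lower stop. It always stays level. The spring pushes up with 9 N at the top and 15 N at the bottom. 0.023 with one dish locked in, 0.051 with two.
- catch (a joint): Spring catch, m pushed outwards along the dispenser's +x: 0 when out over the well (shut), up to 0.018.
- rack: Fixed blue rack 230 x 270 mm, origin on the counter at its centre; floor 6 mm thick, two ribs along y at x = +-65 mm, 10 mm wide, 24 mm high, on which the dishes lie side by side along its x, and low rims 19 mm high at x = +-112 mm.
- soap: Bystander: green plastic bottle, 66 mm across, 170 mm high, origin at its foot.
- glove_box: Bystander: cardboard carton 200 x 110 x 70 mm, origin under its centre.
- tin: Bystander: food tin with a red label, 90 mm across, 110 mm high, origin at its foot.
Not all that is in view belongs to the job. Leave any brown look-alike of the part that bears dish_a_mid alone. What is shaped like the part that bears dish_b_mid but red is not meant.

How it is judged:
By the outcome, as a careful person would: the job done as asked, in the order asked, and still so for the second after the job is handed in, with the robot touching nothing.
It also fails if it takes over 72 s, if anything falls off the work surface, if the arm or the gripper's body presses on something with over 40 N, if the wrist force passes 120 N, or if a joint passes its speed limit or range.

ROBOT

A 6-joint arm with a two-finger parallel gripper is mounted at the origin on the work surface. World frame = base frame: x ahead of the robot, y to its left, z up, the work surface at z = 0. Lengths are in m, angles in rad, forces in N, time in s.
With the tool pointing down it reaches from about 0.275 to 0.975 m from the base axis. Payload 8.4 kg.
Tool frame: the origin (TCP) lies on the front face of the gripper's body, between the roots of the fingers; the fingertips stand 88 mm ahead of it and the grasp point (between the pads) lies 69 mm ahead of it (robot.tcp_to_tips is the distance from the TCP to the fingertips, in m); z points along the fingers, y is the line along which they close (so a half turn about z gives the same grasp; the last joint's range is limited). The gripper opens to 92 mm and grips with 3 to 60 N. Pads are 20 mm wide; open, the fingers measure 128 mm over their backs; the gripper's body (75 mm by 189 mm) begins 69 mm behind the grasp point.
Start: joints at [1.267, 0.353, 1.633, -0, 1.155, -0.002], TCP at [0.186, 0.597, 0.303] pointing down, gripper open.
Joint ranges: [-2.63, 2.63], [-0.92, 2.1], [0.06, 2.66], [-1.3, 4.44], [0, 2.69], [-3.02, 3.02]. Speed limits (rad/s): [2.22, 2.22, 2.79, 3.14, 3.14, 3.14].

INTERFACE

Orientations are given as a rotation vector (axis times angle).
In Python, from workcell import readout, read_camera, calibration, finish_job, find_in, robot gives the robot as it stands.
- The arm moves only by the tool step_arm, never from a script. Its argument "increments" is a list of rows, each a list of 2 entries, a list of its own where there are three numbers: the shift along the tool's x, y, z in mm, then the turn, a rotation vector about the tool's x, y, z in degrees. In form: [[[tx, ty, tz], [ax, ay, az]], ...]. A call has 1 to 8 rows; each row is the pose to reach, as a shift and turn from the pose commanded when the call began, along the tool's axes at that moment; what a row does not reach only later rows make up. A row lasts 1/10 s, in which the tool goes at most 50 mm and 8.59 degrees, less where a joint would pass 70% of its speed; a pose out of reach is approached as far as the arm can. A call with a gripper value outside its range is refused whole. "gripper" is the opening, from 0 (shut) to 1 (fully open), set as the call begins (left out, the last holds). The fingers move at their own pace and stop on an object; the grip force is fixed at half the most. Time passes only in rows, so rows that repeat a pose let the fingers close. It gives the time, the measured TCP pose, the force, the opening and the grip force at its end, in the units of the state.
- readout.get_obs(): the state, without advancing time (a new reading comes with each control period).
- read_camera(name): name is "side" or "top" or "wrist"; returns (picture, depth): 420x560x3 uint8, red, green, blue; 420x560 float32, m along the optical axis (not along the pixel's ray), 0 where there is no reading.
- calibration(name): a dict with "fx", "fy", "cx", "cy" (pixels), "D" ([k1, k2, p1, p2, k3] as OpenCV has them; the pictures are not rectified), "world_from_camera" (4x4, takes a point from camera to world coordinates); the wrist camera has in their place "T_tool_cam" (4x4, takes a point from camera to tool coordinates, whose origin is the TCP and whose axes are the flange's). Camera axes: x right, y up, looking along -z (the intrinsics and any distortion apply to the point x, -y, -z); pixel columns grow to the right and rows downward; lengths in m; the calibration is good to about 2 mm. A picture is of the moment at which its call begins: read the wrist's pose just before it. calibration takes no time and is no camera call.
- finish_job(): hands the job in; it is judged then, once.
Trained networks look in the newest picture that a camera, given by its name, has taken for a name from the list of things; names that differ only in an ending like _2 or _b are one class to them, and where a whole thing is asked for, a point or a joint stands for the part that bears it (a point fixed in the world has none). Each returns a list of dicts, best first, with "p" (0 to 1); they miss things now and then, are a little off and sometimes report something else, mostly with a low value. They report only what shows in the picture. A call takes as long as a camera call. They do not tell look-alikes from the thing itself.
- find_in(camera, label): "point" ([row, column] in pixels, amid what is visible of it).
The state is a dict: "time": time; "joints": joint angles; "dq": joint speeds; "joint_torque": joint torques, N m; "ee_pos": TCP position; "tcp_rot": TCP orientation; "force": force on the tool from outside, world axes, zero at the start; "wrist_torque": the same for the moment, N m; "width": finger opening in m; "gripper_force": force on a finger pad.
Only numpy, scipy, OpenCV 4.12 (cv2) and the standard library are available. Lean on these libraries where they do the work, as an engineer would, in place of code of your own. Each camera call takes 0.05 s, during which the arm holds its last target. There are 200 camera calls.

## Working session

There is one attempt and no reset: what is moved stays moved. The work goes in short steps, Python scripts to look and compute and a tool call to move; the robot and the scene stay as the last step left them, time stands still between calls to the robot, and variables do not carry over. Pictures are saved under pics/ and viewed, at most 13 in all, crops included, and the job is handed in when it is done.

Besides the shell and the picture viewer there is one more tool, called after "Request:" as name(argument=value, ...), one argument or row to a line, values as JSON. step_arm: Moves the arm, as the interface text tells. Its arguments: {"type":"object","properties":{"increments":{"type":"array"},"gripper":{"type":"number"}},"required":["increments"]}

```bash
mkdir -p pics; cat > h.py <<'E'
import numpy as np, cv2
from workcell import readout, read_camera, calibration, finish_job, find_in, robot
from scipy.spatial.transform import Rotation as R
def cloud(name):
    o=readout.get_obs(); im,d=read_camera(name); return im,d,o
def w_from_c(name,o=None):
    c=calibration(name)
    if name!='wrist': return c,np.array(c['world_from_camera'])
    T=np.eye(4); T[:3,:3]=R.from_rotvec(o['tcp_rot']).as_matrix(); T[:3,3]=o['ee_pos']
    return c,T@np.array(c['T_tool_cam'])
def rays(name,px,o=None):
    "px: Nx2 row,col -> camera dirs with unit depth"
    c,T=w_from_c(name,o)
    K=np.array([[c['fx'],0,c['cx']],[0,c['fy'],c['cy']],[0,0,1]])
    p=np.array(px,float).reshape(-1,1,2)[:,:,::-1]
    n=cv2.undistortPoints(p,K,np.array(c['D'],float)).reshape(-1,2)
    return np.c_[n[:,0],-n[:,1],-np.ones(len(n))],T
def pts(name,d,px,o=None):
    r,T=rays(name,px,o); px=np.round(np.array(px)).astype(int).reshape(-1,2)
    z=d[px[:,0],px[:,1]]
    return (r*z[:,None])@T[:3,:3].T+T[:3,3]
def full(name,d,o=None):
    rr,cc=np.mgrid[0:d.shape[0],0:d.shape[1]]
    return pts(name,d,np.c_[rr.ravel(),cc.ravel()],o).reshape(*d.shape,3)
def atz(name,px,z,o=None):
    r,T=rays(name,px,o); w=r@T[:3,:3].T; return T[:3,3]+w*((z-T[2,3])/w[:,2])[:,None]
def save(name,im): cv2.imwrite('pics/'+name,im[:,:,::-1])
E
python3 - <<'E'
from h import *
for n in ['top','side']:
    im,d,o=cloud(n); save(n+'0.png',im); np.savez(n+'0.npz',im=im,d=d)
    print(n,w_from_c(n)[1][:3,3],(d>0).mean())
    for l in ['dish_a_mid','dispenser','lip_edge','catch_nose','platform','rack','soap','tin','glove_box']:
        f=find_in(n,l)
        for q in f[:4]:
            print(l,np.round(q['point']),round(q['p'],2),np.round(pts(n,d,[q['point']])[0],3))
print(readout.get_obs(),robot)
E
```

```text
top [ 0.32974524 -0.02380558  1.46056631] 0.9958971088435374
dish_a_mid [200. 298.] 0.98 [ 0.594 -0.124  0.026]
dish_a_mid [285. 348.] 0.82 [ 0.285 -0.298  0.006]
dispenser [201. 214.] 0.61 [0.581 0.177 0.093]
lip_edge [199. 214.] 0.57 [0.588 0.175 0.092]
catch_nose [169. 211.] 0.52 [0.685 0.181 0.128]
platform [201. 207.] 0.69 [0.58  0.2   0.087]
rack [209. 318.] 0.83 [ 0.563 -0.196  0.007]
soap [149. 259.] 0.78 [0.755 0.016 0.132]
tin [218. 127.] 0.61 [0.518 0.471 0.109]
glove_box [214. 403.] 0.74 [ 0.534 -0.495  0.069]
side [-0.06118801 -0.91016029  1.18316162] 0.9960969387755102
dish_a_mid [314. 264.] 0.98 [ 0.295 -0.303 -0.   ]
dish_a_mid [227. 309.] 0.87 [ 0.609 -0.111  0.034]
dispenser [181. 261.] 0.72 [0.582 0.169 0.058]
lip_edge [181. 261.] 0.7 [0.583 0.169 0.059]
catch_nose [158. 279.] 0.5 [0.676 0.182 0.124]
platform [173. 257.] 0.61 [0.578 0.19  0.086]
platform [179. 264.] 0.35 [0.626 0.221 0.008]
rack [251. 310.] 0.82 [ 0.559 -0.183  0.006]
rack [228. 306.] 0.73 [ 0.598 -0.103  0.029]
soap [183. 326.] 0.85 [ 0.755 -0.011  0.098]
tin [144. 212.] 0.95 [0.513 0.441 0.098]
t
[... 152 characters left out ...]
, 'joints': array([ 1.26662708e+00,  3.53010205e-01,  1.63342152e+00,  7.65933878e-06,
        1.15515960e+00, -2.39678302e-03]), 'dq': array([ 0.00054454, -0.00139838, -0.00103758,  0.00115263,  0.00182825,
        0.00117746]), 'joint_torque': array([ 1.42992289e-03, -5.93767619e+01, -3.34580648e+01,  7.00209802e-02,
        1.54431345e-02, -6.74989383e-05]), 'ee_pos': array([0.18575519, 0.59676063, 0.30266737]), 'tcp_rot': array([-4.72230267e-01, -3.10589130e+00, -3.74441461e-06]), 'force': array([-0.07251855, -0.83101789,  0.1811753 ]), 'wrist_torque': array([-0.04441547,  0.04282823,  0.02917693]), 'gripper_force': 0.0, 'width': 0.09206104719374514} <Robot object at 0x7f6c04ec01a0>
```

```bash
python3 - <<'E'
import cv2
a=cv2.imread('pics/top0.png');cv2.imwrite('pics/top0c.png',cv2.resize(a[110:320,100:380],(800,600),interpolation=cv2.INTER_CUBIC))
E
```

```text
(no output)
```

View pics/top0c.png

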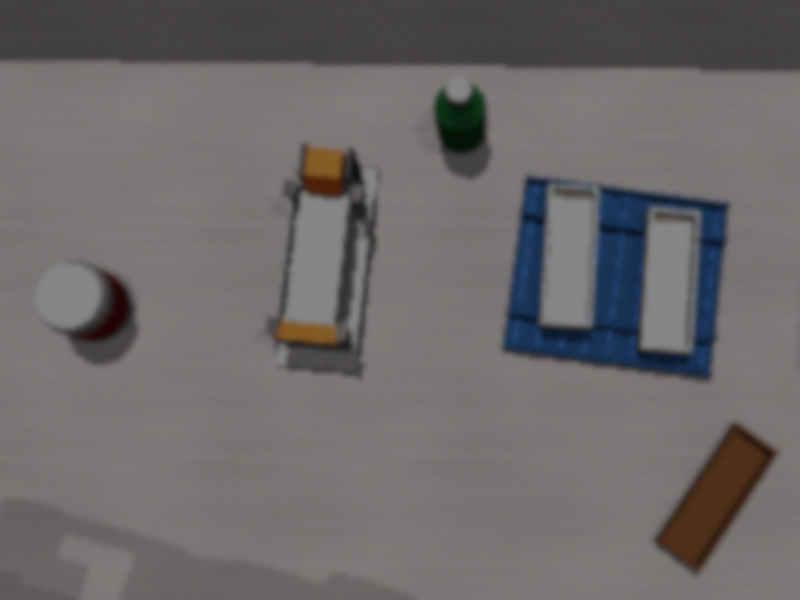

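View pics/side0.png

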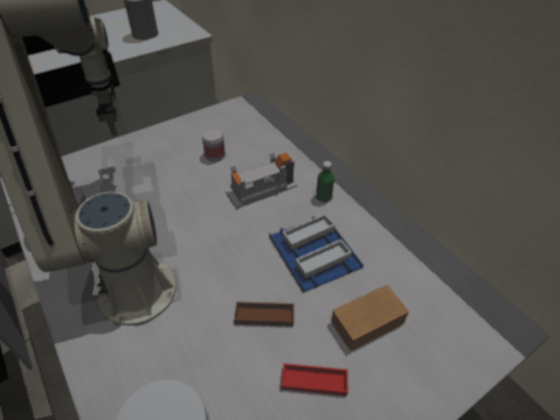

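The top crop shows the dispenser with its lip at crop (310,332) and catch at (325,170). The rack has two white dishes at (570,255) and (668,280). A brown look-alike lies at (715,500), and the side view shows a red one as well. I'll ignore both. Next I'll get rough poses.

```bash
python3 - <<'E'
from h import *
for n in ['top','side']:
    z=np.load(n+'0.npz'); P=full(n,z['d']); im=z['im'].astype(int)
    hsv=cv2.cvtColor(z['im'],cv2.COLOR_RGB2HSV)
    m=(hsv[...,1]<40)&(P[...,0]>.44)&(P[...,0]<.75)&(P[...,1]<-.02)&(P[...,1]>-.34)&(P[...,2]>.018)&(P[...,2]<.07)
    k,lab,st,ce=cv2.connectedComponentsWithStats(m.astype(np.uint8))
    for i in range(1,k):
        if st[i,4]<80: continue
        q=P[lab==i]; r=cv2.minAreaRect((q[:,:2]*1000).astype(np.float32)); print(n,'dish',r,np.percentile(q[:,2],[5,50,95]).round(3))
    m=(hsv[...,0]<18)&(hsv[...,1]>140)&(P[...,0]>.44)&(P[...,0]<.75)&(P[...,1]>.1)&(P[...,1]<.3)&(P[...,2]>.05)
    k,lab,st,ce=cv2.connectedComponentsWithStats(m.astype(np.uint8))
    for i in range(1,k):
        if st[i,4]<10: continue
        q=P[lab==i]; print(n,'orange',st[i,4],q.mean(0).round(3),q.min(0).round(3),q.max(0).round(3))
print(np.round(calibration('wrist')['T_tool_cam'],4),calibration('wrist')['fx'],calibration('top')['fx'])
o=readout.get_obs();print(R.from_rotvec(o['tcp_rot']).as_matrix().round(3))
E
```

```text
top dish ((600.1295166015625, -125.35328674316406), (63.76643753051758, 193.51730346679688), 85.71481323242188) [0.025 0.031 0.054]
top dish ((560.7638549804688, -250.41058349609375), (65.61279296875, 179.35205078125), 84.45286560058594) [0.025 0.031 0.054]
top orange 188 [0.684 0.176 0.123] [0.662 0.154 0.101] [0.71  0.2   0.135]
top orange 118 [0.489 0.196 0.1  ] [0.477 0.161 0.082] [0.503 0.231 0.109]
side dish ((603.740478515625, -110.21221923828125), (100.66304016113281, 197.17294311523438), 85.31169891357422) [0.025 0.033 0.053]
side dish ((563.3526611328125, -251.220703125), (69.23658752441406, 183.14425659179688), 84.39157104492188) [0.025 0.033 0.053]
side orange 102 [0.683 0.172 0.122] [0.663 0.151 0.098] [0.708 0.196 0.132]
side orange 50 [0.49  0.199 0.1  ] [0.481 0.168 0.093] [0.502 0.226 0.105]
[[ 1.600e-03  9.590e-01  2.835e-01  8.200e-02]
 [ 1.000e+00 -1.900e-03  5.000e-04  1.000e-03]
 [ 1.000e-03  2.835e-01 -9.590e-01 -8.050e-02]
 [ 0.000e+00  0.000e+00  0.000e+00  1.000e+00]] 366.221716071877 398.46159038151745
[[-0.955  0.297 -0.   ]
 [ 0.297  0.955  0.   ]
 [ 0.     0.    -1.   ]]
```

```bash
cat >> h.py <<'E'
def Rt(yaw,tilt=0):
    "tool rotation: tool x towards -world x turned by yaw (deg); tilt>0: body leans to robot, fingertips outward"
    B=np.array([[-1,0,0],[0,1,0],[0,0,-1.]])
    return R.from_euler('z',yaw,degrees=True).as_matrix()@R.from_euler('y',-tilt,degrees=True).as_matrix()@B
def inc(targets,o=None):
    o=o or readout.get_obs(); R0=R.from_rotvec(o['tcp_rot']).as_matrix(); p0=o['ee_pos']
    for p,M in targets:
        s=R0.T@(np.array(p)-p0)*1000; a=R.from_matrix(R0.T@M).as_rotvec(degrees=True)
        print(s.round(1).tolist(),a.round(2).tolist(),'rows',round(np.linalg.norm(s)/50,1),round(np.linalg.norm(a)/8.59,1))
E
python3 -c "
from h import *
inc([((.55,.185,.40),Rt(-5.5))])"
```

```text
[-470.2, -284.9, -97.3] [0.0, -0.0, -11.79] rows 11.2 1.4
```

Request:
step_arm(
  increments=[
    [[-470, -285, -97], [0, 0, -11.8]],
    [[-470, -285, -97], [0, 0, -11.8]],
    [[-470, -285, -97], [0, 0, -11.8]],
    [[-470, -285, -97], [0, 0, -11.8]],
    [[-470, -285, -97], [0, 0, -11.8]],
    [[-470, -285, -97], [0, 0, -11.8]],
    [[-470, -285, -97], [0, 0, -11.8]],
    [[-470, -285, -97], [0, 0, -11.8]],
  ],
)

```text
time: 1.8
ee_pos: [0.4476, 0.3, 0.3728]
tcp_rot: [0.15, 3.137, 0.001]
force: [0.4, 1.5, -0.1]
width: 0.0919
gripper_force: 0.0
```

```bash
python3 -c "
from h import *
inc([((.55,.185,.40),Rt(-5.5))])"
```

```text
[-112.9, -104.6, -27.1] [0.03, 0.03, 0.01] rows 3.1 0.0
```

Request:
step_arm(
  increments=[
    [[-113, -105, -27], [0, 0, 0]],
    [[-113, -105, -27], [0, 0, 0]],
    [[-113, -105, -27], [0, 0, 0]],
    [[-113, -105, -27], [0, 0, 0]],
    [[-113, -105, -27], [0, 0, 0]],
  ],
)

```text
time: 2.3
ee_pos: [0.5497, 0.1854, 0.3992]
tcp_rot: [0.155, 3.138, 0.0]
force: [-0.7, 0.0, -0.1]
width: 0.0917
gripper_force: 0.0
```

```bash
python3 - <<'E'
from h import *
im,d,o=cloud('wrist'); save('w1.png',im); np.savez('w1.npz',im=im,d=d,p=o['ee_pos'],r=o['tcp_rot'])
print(o['ee_pos'],o['time'])
for l in ['dispenser','lip_edge','catch_nose','platform']:
    for q in find_in('wrist',l)[:2]: print(l,np.round(q['point']),round(q['p'],2),pts('wrist',d,[q['point']],o)[0].round(4))
inc([((.55,-.185,.40),Rt(-5.5))],o)
E
```

```text
[0.54968069 0.18535001 0.39918646] 2.3
dispenser [195. 282.] 0.97 [0.5688 0.1899 0.0888]
lip_edge [195. 282.] 0.89 [0.5689 0.19   0.0888]
[-36.8, -368.5, -0.9] [0.02, 0.0, -0.15] rows 7.4 0.0
```

View pics/w1.png

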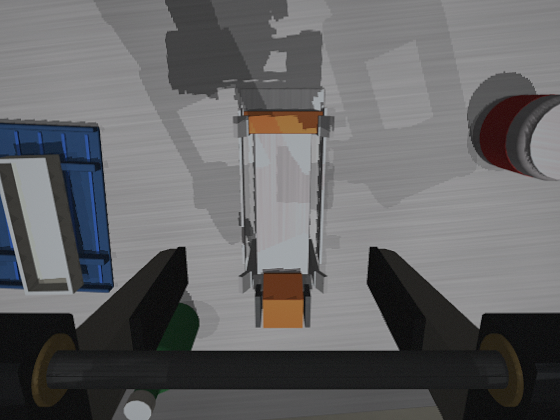

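The wrist view shows the lip at (122,283), the platform at (200,283) and the catch at (285–315,283), with the dispenser aligned to the tool to within a degree or so. Next I'll measure it precisely and move to the rack.

```bash
cat > disp.py <<'E'
from h import *
import sys
def ana(f):
    z=np.load(f); o={'ee_pos':z['p'],'tcp_rot':z['r']}; P=full('wrist',z['d'],o); hsv=cv2.cvtColor(z['im'],cv2.COLOR_RGB2HSV)
    near=(abs(P[...,0]-.58)<.2)&(abs(P[...,1]-.185)<.1)&(P[...,2]>.03)&(P[...,2]<.2)
    out=[]
    for nm,m in [('orange',(hsv[...,0]<18)&(hsv[...,1]>140)&near),('plat',(hsv[...,1]<60)&near&(abs(P[...,2]-.089)<.004))]:
        k,lab,st,ce=cv2.connectedComponentsWithStats(m.astype(np.uint8))
        for i in range(1,k):
            if st[i,4]<250: continue
            q=P[lab==i]; r=cv2.minAreaRect((q[:,:2]*1000).astype(np.float32))
            print(nm,st[i,4],np.round(r[0],1),np.round(r[1],1),round(r[2],2),'z',np.percentile(q[:,2],[2,50,98]).round(4),'bbox',st[i,:4])
if __name__=='__main__': ana(sys.argv[1])
E
python3 disp.py w1.npz
```

```text
orange 1538 [490.  198.5] [78.8 21.8] 84.57 z [0.0942 0.0995 0.1011] bbox [244 111  79  23]
orange 2136 [687.7 181.3] [47.4 57.3] 84.54 z [0.0959 0.1254 0.1277] bbox [263 273  41  55]
plat 7503 [583.9 189.5] [ 60.  163.3] 84.5 z [0.087  0.0885 0.0901] bbox [255 134  57 141]
```

Request:
step_arm(
  increments=[
    [[-37, -369, 0], [0, 0, 0]],
    [[-37, -369, 0], [0, 0, 0]],
    [[-37, -369, 0], [0, 0, 0]],
    [[-37, -369, 0], [0, 0, 0]],
    [[-37, -369, 0], [0, 0, 0]],
    [[-37, -369, 0], [0, 0, 0]],
    [[-37, -369, 0], [0, 0, 0]],
    [[-37, -369, 0], [0, 0, 0]],
  ],
)

```text
time: 3.35
ee_pos: [0.5502, -0.1869, 0.3991]
tcp_rot: [0.152, 3.138, -0.002]
force: [0.4, 0.3, 0.5]
width: 0.0918
gripper_force: 0.0
```

```bash
cat > rack.py <<'E'
from h import *
import sys
def ana(f):
    z=np.load(f); o={'ee_pos':z['p'],'tcp_rot':z['r']}; P=full('wrist',z['d'],o); hsv=cv2.cvtColor(z['im'],cv2.COLOR_RGB2HSV)
    m=(hsv[...,1]<60)&(P[...,2]>.02)&(P[...,2]<.065)&(P[...,0]>.44)&(P[...,0]<.75)&(P[...,1]<-.02)&(P[...,1]>-.34)
    k,lab,st,ce=cv2.connectedComponentsWithStats(m.astype(np.uint8))
    for i in range(1,k):
        if st[i,4]<1500: continue
        q=P[lab==i]; r=cv2.minAreaRect((q[q[:,2]>.046][:,:2]*1000).astype(np.float32))
        print('dish',st[i,4],np.round(r[0],1),np.round(r[1],1),round(r[2],2),'z',np.percentile(q[:,2],[2,50,98]).round(4))
    b=(hsv[...,0]>100)&(hsv[...,0]<125)&(hsv[...,1]>120)&(P[...,2]>.0)&(P[...,2]<.04)&(P[...,0]>.4)
    q=P[b]; r=cv2.minAreaRect((q[:,:2]*1000).astype(np.float32)); print('rack',b.sum(),np.round(r[0],1),np.round(r[1],1),round(r[2],2))
    q=q[(q[:,2]>.021)&(q[:,2]<.03)]; print('ribs',np.round(np.percentile(q[:,0],[2,10,30,70,90,98]),3))
if __name__=='__main__': ana(sys.argv[1])
E
python3 - <<'E'
from h import *
im,d,o=cloud('wrist'); save('w2.png',im); np.savez('w2.npz',im=im,d=d,p=o['ee_pos'],r=o['tcp_rot'])
print(o['ee_pos'],o['time'])
for q in find_in('wrist','dish_a_mid'): print(np.round(q['point']),round(q['p'],2),pts('wrist',d,[q['point']],o)[0].round(4))
import rack; rack.ana('w2.npz')
E
```

```text
[ 0.5502208  -0.18692552  0.39914409] 3.35
[ 11. 128.] 0.83 [ 0.3522 -0.3423  0.005 ]
[195. 332.] 0.64 [ 0.5909 -0.1199  0.0265]
dish 7860 [ 560.6 -248.4] [ 64.3 179.8] 84.89 z [0.0259 0.0281 0.0517]
dish 7752 [ 592.7 -122.9] [ 63.6 180.7] 86.22 z [0.0258 0.028  0.0514]
rack 17878 [ 572.3 -187.1] [268.6 228.5] 81.94
ribs [0.487 0.493 0.508 0.631 0.642 0.655]
```

View pics/w2.png

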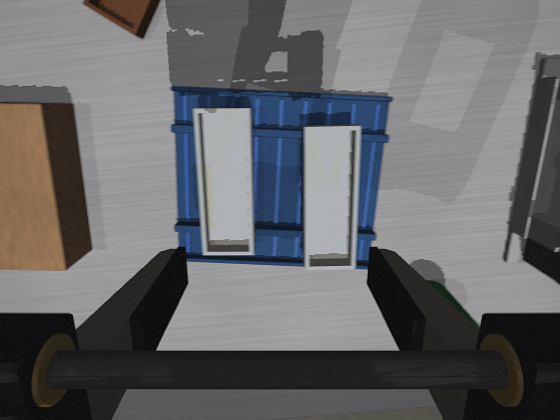

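The rack view shows dish A at (195,332) and dish B at (180,228), both white, open side up and lying on the ribs. Measured sizes are 64x180 mm with the top at 52 mm, as specified. The dispenser origin comes out at (0.577, 0.190) with yaw -5.5°. Next is picking A.

```bash
cat >> h.py <<'E'
D0=np.array([.577,.190,0]); DY=-5.5; G=np.array([-.050,0,.009]); PT=-15
def tcp_for(c,yaw,s,g=G,pt=PT):
    M=Rt(yaw,s+pt); Q=R.from_euler('z',yaw,degrees=True)*R.from_euler('y',-s,degrees=True)
    return np.array(c)+Q.apply(g)-.069*M[:,2],M
def disp(x,z,y=0): return D0+R.from_euler('z',DY,degrees=True).apply([x/1000,y/1000,z/1000])
E
python3 - <<'E'
from h import *
A=np.array([.5927,-.1229,.038])
t=tcp_for(A,-3.8,0); u=(t[0]+[0,0,.09],t[1])
print(t[0]); inc([u,t])
E
```

```text
[ 0.56062918 -0.12076986  0.11364888]
[-3.9, 66.1, 195.2] [0.21, 14.98, -1.79] rows 4.1 1.8
[-3.9, 66.1, 285.2] [0.21, 14.98, -1.79] rows 5.9 1.8
```

Request:
step_arm(
  increments=[
    [[-4, 66, 195], [0.2, 15, -1.8]],
    [[-4, 66, 195], [0.2, 15, -1.8]],
    [[-4, 66, 195], [0.2, 15, -1.8]],
    [[-4, 66, 195], [0.2, 15, -1.8]],
    [[-4, 66, 195], [0.2, 15, -1.8]],
    [[-4, 66, 225], [0.2, 15, -1.8]],
    [[-4, 66, 255], [0.2, 15, -1.8]],
    [[-4, 66, 270], [0.2, 15, -1.8]],
  ],
  gripper=1,
)

```text
time: 4.25
ee_pos: [0.5609, -0.1185, 0.1292]
tcp_rot: [-0.091, -2.878, -0.013]
force: [0.2, 0.1, 0.3]
width: 0.0918
gripper_force: 0.0
```

```bash
python3 - <<'E'
from h import *
A=np.array([.5927,-.1229,.038])
t=tcp_for(A,-3.8,0); inc([t])
E
```

```text
[-3.9, -2.3, 15.1] [-0.02, -0.02, 0.19] rows 0.3 0.0
```

Request:
step_arm(
  increments=[
    [[-4, -2, 15], [0, 0, 0]],
    [[-4, -2, 15], [0, 0, 0]],
  ],
)

```text
time: 4.45
ee_pos: [0.5604, -0.1212, 0.1132]
tcp_rot: [-0.092, -2.877, -0.013]
force: [-0.3, 0.0, -0.6]
width: 0.092
gripper_force: 0.0
```

Request:
step_arm(
  increments=[
    [[0, 0, 0], [0, 0, 0]],
    [[0, 0, 0], [0, 0, 0]],
    [[0, 0, 0], [0, 0, 0]],
    [[0, 0, 0], [0, 0, 0]],
    [[0, 0, 0], [0, 0, 0]],
    [[0, 0, 0], [0, 0, 0]],
  ],
  gripper=0,
)

```text
time: 5.05
ee_pos: [0.5611, -0.1213, 0.1145]
tcp_rot: [-0.093, -2.879, -0.013]
force: [0.4, 0.2, 6.4]
width: 0.0637
gripper_force: 30.0
```

```bash
python3 - <<'E'
from h import *
A=np.array([.5927,-.1229,.038])
t=tcp_for(A,-3.8,0); inc([t]); o=readout.get_obs(); print(o['width'],o['gripper_force'],o['force'])
p=[tcp_for(A+[0,0,.18],-3.8,0)]
inc(p)
E
```

```text
[0.3, 0.5, 0.9] [-0.01, 0.05, 0.11] rows 0.0 0.0
0.06368051705983664 29.968686690554023 [0.38315917 0.18337152 6.40428609]
[46.7, 0.6, -173.0] [-0.01, 0.05, 0.11] rows 3.6 0.0
```

Request:
step_arm(
  increments=[
    [[13, 0, -48], [0, 0, 0]],
    [[47, 1, -173], [0, 0, 0]],
    [[47, 1, -173], [0, 0, 0]],
    [[47, 1, -173], [0, 0, 0]],
    [[47, 1, -173], [0, 0, 0]],
  ],
)

```text
time: 5.55
ee_pos: [0.5618, -0.1205, 0.2974]
tcp_rot: [-0.093, -2.886, -0.011]
force: [0.6, -0.4, -1.3]
width: 0.0636
gripper_force: 30.0
```

```bash
python3 - <<'E'
from h import *
o=readout.get_obs(); print(o['width'],o['gripper_force'],o['force'])
inc([tcp_for(disp(18,190),DY,27)])
im,d,o=cloud('wrist'); save('w3.png',im)
E
```

```text
0.06360830976807369 29.99482492916286 [ 0.64759692 -0.41010834 -1.32702175]
[34.4, 312.3, 65.3] [-0.06, -26.58, 1.83] rows 6.4 3.1
```

View pics/w3.png

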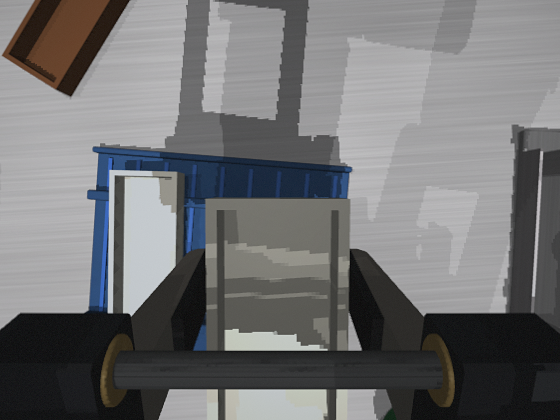

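The dish is held, with its near rim at row 200, columns 205–350. Now carry it over the dispenser, sloped.

Request:
step_arm(
  increments=[
    [[34, 312, 65], [0, -26.6, 1.8]],
    [[34, 312, 65], [0, -26.6, 1.8]],
    [[34, 312, 65], [0, -26.6, 1.8]],
    [[34, 312, 65], [0, -26.6, 1.8]],
    [[34, 312, 65], [0, -26.6, 1.8]],
    [[34, 312, 65], [0, -26.6, 1.8]],
    [[34, 312, 65], [0, -26.6, 1.8]],
    [[34, 312, 65], [0, -26.6, 1.8]],
  ],
)

```text
time: 6.4
ee_pos: [0.5288, 0.1965, 0.2363]
tcp_rot: [0.135, 2.94, -0.016]
force: [0.4, -0.0, -1.9]
width: 0.0638
gripper_force: 30.0
```

```bash
cat > held.py <<'E'
from h import *
def held(save_as=None):
    "dish corner/edges in dispenser frame, from wrist depth: near end rim"
    im,d,o=cloud('wrist')
    if save_as: save(save_as,im)
    P=full('wrist',d,o); M=R.from_rotvec(o['tcp_rot']).as_matrix()
    T=(P-o['ee_pos'])@M   # tool coords
    # region between the fingers, white/grey, near grasp depth
    hsv=cv2.cvtColor(im,cv2.COLOR_RGB2HSV)
    m=(abs(T[...,1])<.031)&(T[...,0]>-.03)&(T[...,0]<.09)&(T[...,2]>.03)&(T[...,2]<.115)&(hsv[...,1]<70)&(d>0)
    m=cv2.morphologyEx(m.astype(np.uint8),cv2.MORPH_OPEN,np.ones((3,3),np.uint8))>0
    q=(P[m]-D0)@R.from_euler('z',DY,degrees=True).as_matrix()*1000
    # side-wall rims: |tool y| 27..31
    rm=m&(abs(T[...,1])>.0275); qr=(P[rm]-D0)@R.from_euler('z',DY,degrees=True).as_matrix()*1000
    f=np.polyfit(qr[:,0],qr[:,2],1)
    for _ in range(6):
        e=qr[:,2]-np.polyval(f,qr[:,0]); k=abs(e)<max(1.5,1.5*np.std(e)); f=np.polyfit(qr[k,0],qr[k,2],1)
    print('rim slope deg',np.degrees(np.arctan(f[0])).round(2),'n',k.sum(),'res',np.std(e[k]).round(2))
    print('rim end x',np.percentile(qr[k,0],[0.5,99.5]).round(1),'z at end',np.polyval(f,np.percentile(qr[k,0],.5)).round(1))
    print('all y',np.percentile(q[:,1],[1,99]).round(1),'t',o['time'],'F',o['force'].round(1),'w',round(o['width'],4))
    return o
E
python3 - <<'E'
from h import *
from held import held
o=held('w4.png')
inc([tcp_for(disp(18,190),DY,27),tcp_for(disp(18,135),DY,27)],o)
E
```

```text
rim slope deg 17.68 n 3396 res 9.15
rim end x [-73.3  -6. ] z at end 156.2
all y [-28.7  32.1] t 6.4 F [ 0.4 -0.  -1.9] w 0.0638
[-4.9, -1.9, -5.7] [-0.06, -0.64, 0.25] rows 0.2 0.1
[6.0, -1.8, 48.3] [-0.06, -0.64, 0.25] rows 1.0 0.1
```

View pics/w4.png

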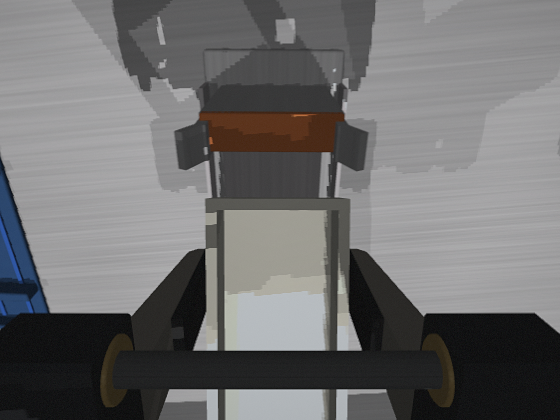

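The dish is unslipped (near rim at row 199, columns 205–350) in front of the lip (columns 201–343, row 130). I'll check lateral alignment in this view.

```bash
cat > held.py <<'E'
from h import *
def held(save_as=None):
    im,d,o=cloud('wrist')
    if save_as: save(save_as,im)
    hsv=cv2.cvtColor(im,cv2.COLOR_RGB2HSV); P=full('wrist',d,o)
    Z=R.from_euler('z',DY,degrees=True).as_matrix(); Q=(P-D0)@Z*1000
    T=(P-o['ee_pos'])@R.from_rotvec(o['tcp_rot']).as_matrix()*1000
    m=(hsv[...,0]<18)&(hsv[...,1]>140)&(abs(Q[...,0]+85)<30)&(abs(Q[...,1])<60)&(d>0)
    q=Q[m]
    if len(q): print('lip y',np.percentile(q[:,1],[1,99]).round(1),'x',np.percentile(q[:,0],[1,99]).round(1),'z',np.percentile(q[:,2],[2,50,98]).round(1))
    # near rim: scan columns from top for the first dish pixel: white, tool z 40..90
    w=(hsv[...,1]<70)&(T[...,2]>40)&(T[...,2]<95)&(abs(T[...,1])<36)&(T[...,0]>10)&(d>0)
    w=cv2.morphologyEx(w.astype(np.uint8),cv2.MORPH_OPEN,np.ones((3,3),np.uint8))>0
    cols=[c for c in range(200,360) if w[:,c].sum()>15]
    rows=[np.argmax(w[:,c]) for c in cols]; r0=np.median(rows)
    good=[(r,c) for r,c in zip(rows,cols) if abs(r-r0)<5]
    e=np.array([Q[r+2,c] for r,c in good]); te=np.array([T[r+2,c] for r,c in good])
    print('rim end: row',r0,'cols',good[0][1],good[-1][1],'disp xyz',np.median(e,0).round(1),'y range',e[:,1].min().round(1),e[:,1].max().round(1),'tool',np.median(te,0).round(1))
    # rim of the long sides just beyond the end, to get the slope
    b=w&(abs(abs(T[...,1])-29.5)<1.6); b[int(r0)+60:]=0; b[:int(r0)]=0; s=Q[b]; x0=np.median(e,0)
    if len(s)>20:
        a=np.degrees(np.arctan2(s[:,2]-x0[2],s[:,0]-x0[0]))[s[:,0]-x0[0]>12]
        print('side slope pct',np.percentile(a,[10,50,75,90,97]).round(1))
    print('t',o['time'],'F',o['force'].round(1),'w',round(o['width'],4))
    return o
E
python3 - <<'E'
from h import *
from held import held
o=held()
E
```

```text
lip y [-35.6  35.3] x [-97.8 -76.5] z [ 98.1  99.5 100.9]
rim end: row 198.0 cols 206 350 disp xyz [-72.5   1.9 155.3] y range -29.7 33.7 tool [39.9  1.8 75. ]
side slope pct [-26.7  21.4  25.   26.5  27.8]
t 6.45 F [ 0.1 -0.7 -1.6] w 0.0637
```

```bash
python3 - <<'E'
from h import *
inc([tcp_for(disp(18,z),DY,27) for z in (150,140,130,120,107)]+[tcp_for(disp(x,107),DY,27) for x in (8,-5)])
E
```

```text
[4.2, 0.6, 34.3] [-0.1, -0.58, 0.13] rows 0.7 0.1
[6.2, 0.6, 44.1] [-0.1, -0.58, 0.13] rows 0.9 0.1
[8.2, 0.6, 53.9] [-0.1, -0.58, 0.13] rows 1.1 0.1
[10.1, 0.6, 63.7] [-0.1, -0.58, 0.13] rows 1.3 0.1
[12.7, 0.7, 76.5] [-0.1, -0.58, 0.13] rows 1.6 0.1
[22.5, 0.7, 74.5] [-0.1, -0.58, 0.13] rows 1.6 0.1
[35.3, 0.7, 71.9] [-0.1, -0.58, 0.13] rows 1.6 0.1
```

Request:
step_arm(
  increments=[
    [[4, 0.5, 34], [0, -0.5, 0]],
    [[4, 0.5, 34], [0, -0.5, 0]],
    [[6, 0.5, 44], [0, -0.5, 0]],
    [[6, 0.5, 44], [0, -0.5, 0]],
  ],
)

```text
time: 6.9
ee_pos: [0.534, 0.1936, 0.1949]
tcp_rot: [0.141, 2.927, -0.016]
force: [-2.8, -2.6, 7.1]
width: 0.0638
gripper_force: 30.0
```

```bash
python3 - <<'E'
from h import *
from held import held
o=held()
inc([tcp_for(disp(18,z),DY,27) for z in (140,130,120,107)],o)
E
```

```text
lip y [-36.5  36.2] x [-98.2 -76.8] z [ 97.   99.5 100.8]
rim end: row 113.0 cols 200 353 disp xyz [-98.1   0.4  90.8] y range -34.2 34.6 tool [75.6  1.  90.3]Traceback (most recent call last):
  File "<stdin>", line 3, in <module>
  File "held.py", line 23, in held
    print('side slope pct',np.percentile(a,[10,50,75,90,97]).round(1))
                           ~~~~~~~~~~~~~^^^^^^^^^^^^^^^^^^^^
    return _quantile_unchecked(
        a, q, axis, out, overwrite_input, method, keepdims, weights)
    return _ureduce(a,
                    func=_quantile_ureduce_func,
    ...<5 lines>...
                    overwrite_input=overwrite_input,
                    method=method)
    r = func(a, **kwargs)
    result = _quantile(arr,
                       quantiles=q,
    ...<2 lines>...
                       out=out,
                       weights=wgt)
    slices_having_nans = np.isnan(arr[-1, ...])
                                  ~~~^^^^^^^^^
IndexError: index -1 is out of bounds for axis 0 with size 0
```

```bash
sed -i 's/    if len(s)>20:/    if False:/; s/T\[...,0\]>10)&(d>0)/T[...,0]>10)\&(T[...,0]<60)\&(d>0)/' held.py; python3 - <<'E'
from h import *
from held import held
o=held('w5.png')
inc([tcp_for(disp(18,z),DY,27) for z in (140,130,120,107)],o)
E
```

```text
lip y [-35.8  36.1] x [-98.  -76.7] z [ 98.2  99.5 100.8]
rim end: row 198.0 cols 205 349 disp xyz [-66.5   1.  113.9] y range -30.8 32.5 tool [40.   1.3 74.8]
t 6.95 F [1.4 0.  0.5] w 0.0638
[2.4, 0.3, 2.2] [-0.04, 0.11, -0.01] rows 0.1 0.0
[4.4, 0.3, 12.0] [-0.04, 0.11, -0.01] rows 0.3 0.0
[6.5, 0.3, 21.8] [-0.04, 0.11, -0.01] rows 0.5 0.0
[9.3, 0.3, 34.5] [-0.04, 0.11, -0.01] rows 0.7 0.0
```

View pics/w5.png

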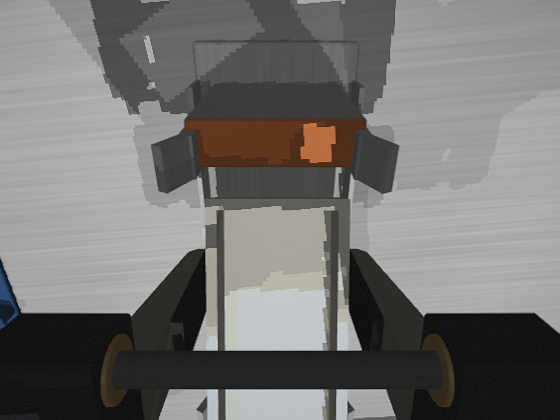

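The dish's near end sits at x=-66.5, z=114 in the dispenser frame, level with the lip and centred between the guides. Now push it down in steps.

Request:
step_arm(
  increments=[
    [[4, 0, 12], [0, 0, 0]],
    [[5, 0, 17], [0, 0, 0]],
    [[6.5, 0, 22], [0, 0, 0]],
    [[8, 0, 28], [0, 0, 0]],
    [[9.5, 0, 35], [0, 0, 0]],
    [[9.5, 0, 35], [0, 0, 0]],
  ],
)

```text
time: 7.6
ee_pos: [0.5333, 0.1952, 0.16]
tcp_rot: [0.139, 2.923, -0.013]
force: [0.3, -1.7, 10.6]
width: 0.064
gripper_force: 30.0
```

```bash
python3 - <<'E'
from h import *
from held import held
o=held()
inc([tcp_for(disp(x,107),DY,27) for x in (18,8,0,-5)],o)
E
```

```text
lip y [-36.5  36.4] x [-98.3 -76.7] z [ 96.1  99.5 100.7]
rim end: row 204.0 cols 205 350 disp xyz [-64.8   2.6  79.8] y range -29.4 34.6 tool [37.5  1.6 73.9]
t 7.6 F [ 0.3 -1.7 10.6] w 0.064
[1.0, -1.0, -0.0] [0.09, 0.32, 0.04] rows 0.0 0.0
[10.8, -0.9, -2.1] [0.09, 0.32, 0.04] rows 0.2 0.0
[18.6, -0.9, -3.8] [0.09, 0.32, 0.04] rows 0.4 0.0
[23.5, -0.9, -4.9] [0.09, 0.32, 0.04] rows 0.5 0.0
```

Request:
step_arm(
  increments=[
    [[5, -1.5, -1], [0, 0, 0]],
    [[10, -1.5, -2], [0, 0, 0]],
    [[15, -1.5, -3], [0, 0, 0]],
    [[20, -1.5, -4.2], [0, 0, 0]],
    [[25, -1.5, -5.3], [0, 0, 0]],
    [[26, -1.5, -5.5], [0, 0, 0]],
    [[26, -1.5, -5.5], [0, 0, 0]],
  ],
)

```text
time: 8.35
ee_pos: [0.5084, 0.1968, 0.1611]
tcp_rot: [0.139, 2.92, -0.01]
force: [8.3, -2.6, 4.4]
width: 0.0634
gripper_force: 30.0
```

```bash
python3 - <<'E'
from h import *
from held import held
o=held('w6.png')
inc([tcp_for(disp(x,107),DY,27) for x in (-5,-7)],o)
E
```

```text
lip y [-36.9  36.8] x [-98.4 -76.9] z [ 95.5  99.4 100.6]
rim end: row 168.0 cols 200 350 disp xyz [-98.1   0.8  60.7] y range -34.8 36.1 tool [50.2  0.3 91.7]
t 8.35 F [ 8.3 -2.6  4.4] w 0.0634
[-0.6, -0.2, 1.4] [0.2, 0.54, 0.05] rows 0.0 0.1
[1.3, -0.2, 1.0] [0.2, 0.54, 0.05] rows 0.0 0.1
```

View pics/w6.png

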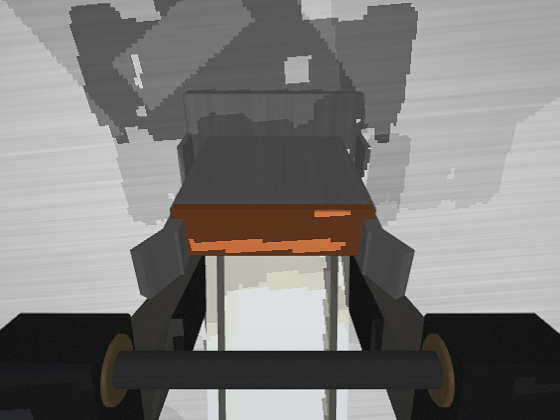

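The dish end is under the lip (orange, row 230) and against the end wall, with 8 N along x. Release and lift.

Request:
step_arm(
  increments=[
    [[-1, 0, 0], [0, 0, 0]],
    [[-1, 0, 0], [0, 0, 0]],
    [[-1, 0, 0], [0, 0, 0]],
    [[-1, 0, 0], [0, 0, 0]],
    [[-10, 0, -49], [0, 0, 0]],
    [[-20, 0, -98], [0, 0, 0]],
    [[-20, 0, -98], [0, 0, 0]],
  ],
  gripper=1,
)

```text
time: 9.1
ee_pos: [0.5061, 0.197, 0.2642]
tcp_rot: [0.14, 2.92, -0.009]
force: [0.4, 0.6, -0.3]
width: 0.0919
gripper_force: 0.0
```

```bash
cat >> h.py <<'E'
def tip(x,z,tilt=0,y=0):
    M=Rt(DY,tilt); return disp(x,z,y)-.088*M[:,2],M
E
python3 - <<'E'
from h import *
o=readout.get_obs(); print(o['width'])
inc([tip(62,190),tip(62,125)])
E
```

```text
0.09185112850285496
[-133.0, -0.3, 15.4] [0.23, 12.49, 0.01] rows 2.7 1.5
[-119.0, -0.5, 78.8] [0.23, 12.49, 0.01] rows 2.9 1.5
```

Request:
step_arm(
  increments=[
    [[-133, 0, 15], [0, 12.4, 0]],
    [[-133, 0, 15], [0, 12.4, 0]],
    [[-133, 0, 15], [0, 12.4, 0]],
    [[-133, 0, 15], [0, 12.4, 0]],
    [[-133, 0, 15], [0, 12.4, 0]],
    [[-119, 0, 79], [0, 12.4, 0]],
    [[-119, 0, 79], [0, 12.4, 0]],
  ],
  gripper=0,
)

```text
time: 9.8
ee_pos: [0.6328, 0.1829, 0.2025]
tcp_rot: [-0.148, -3.127, 0.003]
force: [-1.2, 0.4, 0.9]
width: 0.038
gripper_force: 0.0
```

```bash
python3 - <<'E'
from h import *
im,d,o=cloud('wrist'); save('w7.png',im); print(o['width'],o['force'].round(1))
inc([tip(62,z) for z in (125,100,85,69)],o)
Q=(full('wrist',d,o)-D0)@R.from_euler('z',DY,degrees=True).as_matrix()*1000
for x in range(-70,60,15):
    m=(abs(Q[...,0]-x)<3)&(abs(Q[...,1])<34)&(d>0); print(x,m.sum(),np.percentile(Q[m][:,2],[5,50,95]).round(1) if m.sum() else '')
E
```

```text
0.03798371843920421 [-1.2  0.4  0.9]
[-5.6, 1.7, -10.6] [-0.15, -0.62, 0.07] rows 0.2 0.1
[-5.9, 1.7, 14.4] [-0.15, -0.62, 0.07] rows 0.3 0.1
[-6.1, 1.8, 29.4] [-0.15, -0.62, 0.07] rows 0.6 0.1
[-6.2, 1.8, 45.4] [-0.15, -0.62, 0.07] rows 0.9 0.1
-70 1645 [70.4 71.8 94.9]
-55 1657 [72.1 73.6 96.8]
-40 1543 [74.  75.4 98.8]
-25 1495 [ 75.9  77.2 100.5]
-10 1501 [ 77.7  79.1 102.3]
5 1445 [ 79.6  80.9 104.1]
20 2299 [ 81.6 100.9 223.6]
35 5385 [ 83.8 219.3 225.7]
50 2578 [ 85.3 150.2 209. ]
```

View pics/w7.png

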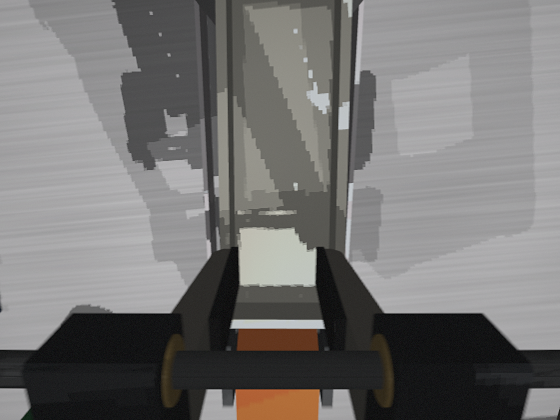

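The dish slopes about 7° as intended: its lip end is under the lip (rim 95 mm at x=-70) and its high end is on the catch. Finish closing the gripper, then press.

Request:
step_arm(
  increments=[
    [[-6, 1, -8], [0, -0.6, 0]],
    [[-6, 1, -8], [0, -0.6, 0]],
    [[-6, 1, -8], [0, -0.6, 0]],
    [[-6, 1, -8], [0, -0.6, 0]],
    [[-6, 1, -8], [0, -0.6, 0]],
  ],
)

```text
time: 10.35
ee_pos: [0.6427, 0.1837, 0.215]
tcp_rot: [0.15, 3.132, -0.0]
force: [-0.3, 0.3, 0.4]
width: 0.0005
gripper_force: 0.0
```

```bash
python3 - <<'E'
from h import *
o=readout.get_obs();print(o['width'],o['force'].round(1))
inc([tip(62,z) for z in (125,90,80,75,69)],o)
E
```

```text
0.0004878904283724965 [-0.3  0.3  0.4]
[4.0, 0.0, 2.0] [0.0, 0.35, 0.03] rows 0.1 0.0
[4.2, 0.0, 37.0] [0.0, 0.35, 0.03] rows 0.7 0.0
[4.3, 0.0, 47.0] [0.0, 0.35, 0.03] rows 0.9 0.0
[4.3, 0.0, 52.0] [0.0, 0.35, 0.03] rows 1.0 0.0
[4.3, 0.0, 58.0] [0.0, 0.35, 0.03] rows 1.2 0.0
```

Request:
step_arm(
  increments=[
    [[2, 0, 30], [0, 0, 0]],
    [[2, 0, 37], [0, 0, 0]],
    [[2, 0, 42], [0, 0, 0]],
    [[2, 0, 47], [0, 0, 0]],
    [[2, 0, 52], [0, 0, 0]],
    [[2, 0, 56], [0, 0, 0]],
    [[2, 0, 59], [0, 0, 0]],
    [[2, 0, 59], [0, 0, 0]],
  ],
)

```text
time: 11.15
ee_pos: [0.6413, 0.1838, 0.156]
tcp_rot: [0.15, 3.132, -0.0]
force: [-2.7, -0.7, 7.0]
width: 0.0004
gripper_force: 3.8
```

```bash
python3 - <<'E'
from h import *
o=readout.get_obs();print(o['width'],o['force'].round(1))
inc([tip(62,z) for z in (69,)],o)
E
```

```text
0.00041931475280662233 [-2.7 -0.7  7. ]
[2.5, -0.0, -1.0] [0.0, 0.35, 0.03] rows 0.1 0.0
```

Request:
step_arm(
  increments=[
    [[0, 0, -50], [0, 0, 0]],
    [[0, 0, -100], [0, 0, 0]],
    [[90, 0, -200], [0, 0, 0]],
    [[90, 0, -200], [0, 0, 0]],
    [[90, 0, -200], [0, 0, 0]],
    [[90, 0, -200], [0, 0, 0]],
  ],
)

```text
time: 11.75
ee_pos: [0.5494, 0.1932, 0.3594]
tcp_rot: [0.148, 3.127, 0.003]
force: [0.2, -0.4, 1.2]
width: 0.0003
gripper_force: 0.0
```

```bash
cat > level.py <<'E'
from h import *
def level():
    im,d,o=cloud('wrist'); hsv=cv2.cvtColor(im,cv2.COLOR_RGB2HSV)
    Q=(full('wrist',d,o)-D0)@R.from_euler('z',DY,degrees=True).as_matrix()*1000
    for x in list(range(-70,90,15))+[80]:
        m=(abs(Q[...,0]-x)<3)&(abs(Q[...,1])<34)&(d>0); print(x,m.sum(),np.percentile(Q[m][:,2],[5,50,95]).round(1) if m.sum() else '')
    m=(hsv[...,0]<18)&(hsv[...,1]>140)&(abs(Q[...,0]-100)<45)&(abs(Q[...,1])<50)&(d>0)
    q=Q[m]; print('catch x',np.percentile(q[:,0],[1,99]).round(1),'z',np.percentile(q[:,2],[1,99]).round(1))
    return im,o
E
python3 - <<'E'
from level import *
im,o=level(); print(o['ee_pos'],o['time'])
B=np.array([.5606,-.2484,.038])
t=tcp_for(B,-5.1,0); inc([(t[0]+[0,0,.12],t[1])],o)
E
```

```text
-70 416 [69.4 70.9 93.9]
-55 8803 [369.1 381.4 382.4]
-40 5673 [ 71.5 311.  332.9]
-25 555 [ 69.7  71.6 355.6]
-10 356 [69.2 70.7 93.8]
5 363 [69.4 70.7 93.8]
20 328 [69.4 70.8 94. ]
35 330 [69.5 70.8 93.7]
50 91 [69.5 70.9 94.1]
65 0 
80 0 
80 0 
catch x [103.9 133.3] z [125.4 127.8]
[0.54941111 0.19316809 0.3593735 ] 11.75
[-19.3, -439.0, 124.8] [0.19, 15.62, -0.3] rows 9.1 1.8
```

Dish A is level and locked, with its floor at 71 mm and rim at 94 mm all along. Now dish B.

Request:
step_arm(
  increments=[
    [[-19, -439, 125], [0, 15.6, 0]],
    [[-19, -439, 125], [0, 15.6, 0]],
    [[-19, -439, 125], [0, 15.6, 0]],
    [[-19, -439, 125], [0, 15.6, 0]],
    [[-19, -439, 125], [0, 15.6, 0]],
    [[-19, -439, 125], [0, 15.6, 0]],
    [[-19, -439, 125], [0, 15.6, 0]],
    [[-19, -439, 125], [0, 15.6, 0]],
  ],
  gripper=1,
)

```text
time: 12.6
ee_pos: [0.5304, -0.1942, 0.2432]
tcp_rot: [-0.137, -2.87, -0.019]
force: [0.5, -0.3, -0.4]
width: 0.0624
gripper_force: 0.0
```

```bash
python3 - <<'E'
from h import *
B=np.array([.5606,-.2484,.038])
t=tcp_for(B,-5.1,0); inc([(t[0]+[0,0,.07],t[1])])
E
```

```text
[-18.7, -51.2, 56.6] [0.11, -0.38, -0.36] rows 1.6 0.1
```

Request:
step_arm(
  increments=[
    [[-19, -51, 57], [0, -0.4, -0.3]],
    [[-19, -51, 57], [0, -0.4, -0.3]],
    [[-19, -51, 57], [0, -0.4, -0.3]],
    [[-19, -51, 57], [0, -0.4, -0.3]],
    [[-19, -51, 57], [0, -0.4, -0.3]],
  ],
)

```text
time: 13.1
ee_pos: [0.5298, -0.2424, 0.1859]
tcp_rot: [-0.129, -2.879, -0.019]
force: [0.3, -0.2, -0.8]
width: 0.0921
gripper_force: 0.0
```

```bash
python3 - <<'E'
from h import *
B=np.array([.5606,-.2484,.038])
o=readout.get_obs(); print(o['width'])
im,d,o=cloud('wrist'); np.savez('w8.npz',im=im,d=d,p=o['ee_pos'],r=o['tcp_rot'])
import rack; rack.ana('w8.npz')
t=tcp_for(B,-5.1,0); inc([(t[0]+[0,0,.03],t[1]),t],o)
E
```

```text
0.09211038813731028
dish 15188 [ 520.9 -244.9] [64.3 99.6] 84.73 z [0.0263 0.0279 0.0514]
dish 2951 [ 605.8 -252.6] [63.4 21.4] 85.31 z [0.0262 0.0278 0.0514]
rack 42547 [ 557.2 -183.9] [269.7 199. ] 81.9
ribs [0.488 0.495 0.511 0.616 0.636 0.64 ]
[-10.0, -3.3, 41.1] [0.08, 0.13, -0.03] rows 0.8 0.0
[-17.7, -3.4, 70.1] [0.08, 0.13, -0.03] rows 1.4 0.0
```

Request:
step_arm(
  increments=[
    [[-10, -3.3, 41], [0, 0, 0]],
    [[-12.5, -3.3, 51], [0, 0, 0]],
    [[-15, -3.3, 60], [0, 0, 0]],
    [[-17.5, -3.4, 69.5], [0, 0, 0]],
    [[-17.5, -3.4, 69.5], [0, 0, 0]],
    [[-17.5, -3.4, 69.5], [0, 0, 0]],
  ],
)

```text
time: 13.75
ee_pos: [0.5282, -0.2461, 0.1144]
tcp_rot: [-0.13, -2.879, -0.018]
force: [-0.1, -0.5, -0.0]
width: 0.0919
gripper_force: 0.0
```

Request:
step_arm(
  increments=[
    [[0, 0, 0], [0, 0, 0]],
    [[0, 0, 0], [0, 0, 0]],
    [[0, 0, 0], [0, 0, 0]],
    [[0, 0, 0], [0, 0, 0]],
    [[0, 0, 0], [0, 0, 0]],
    [[0, 0, 0], [0, 0, 0]],
  ],
  gripper=0,
)

```text
time: 14.35
ee_pos: [0.528, -0.2463, 0.1141]
tcp_rot: [-0.13, -2.879, -0.018]
force: [0.4, 1.1, 3.5]
width: 0.0641
gripper_force: 30.0
```

Request:
step_arm(
  increments=[
    [[13, 0, -48], [0, 0, 0]],
    [[47, 0, -173], [0, 0, 0]],
    [[47, 0, -173], [0, 0, 0]],
    [[47, 0, -173], [0, 0, 0]],
    [[47, 0, -173], [0, 0, 0]],
  ],
)

```text
time: 14.85
ee_pos: [0.5285, -0.2469, 0.2975]
tcp_rot: [-0.131, -2.886, -0.015]
force: [1.1, -1.1, -1.7]
width: 0.0637
gripper_force: 30.0
```

```bash
python3 - <<'E'
from h import *
o=readout.get_obs(); print(o['width'],o['gripper_force'],o['force'])
inc([tcp_for(disp(18,190),DY,27)])
E
```

```text
0.06366366834956155 29.99440748244524 [ 1.12656066 -1.13979763 -1.71602834]
[21.4, 439.8, 61.5] [-0.08, -26.5, 0.32] rows 8.9 3.1
```

Request:
step_arm(
  increments=[
    [[21, 440, 61], [0, -26.5, 0.3]],
    [[21, 440, 61], [0, -26.5, 0.3]],
    [[21, 440, 61], [0, -26.5, 0.3]],
    [[21, 440, 61], [0, -26.5, 0.3]],
    [[21, 440, 61], [0, -26.5, 0.3]],
    [[21, 440, 61], [0, -26.5, 0.3]],
    [[21, 440, 61], [0, -26.5, 0.3]],
    [[21, 440, 61], [0, -26.5, 0.3]],
  ],
)

```text
time: 15.65
ee_pos: [0.5291, 0.1527, 0.2436]
tcp_rot: [0.141, 2.938, -0.014]
force: [1.0, -0.9, -1.6]
width: 0.0638
gripper_force: 30.0
```

```bash
python3 - <<'E'
from h import *
inc([tcp_for(disp(18,160),DY,27)])
E
```

```text
[6.9, 41.8, 30.0] [0.01, -0.52, 0.02] rows 1.0 0.1
```

Request:
step_arm(
  increments=[
    [[1, 42, 1], [0, -0.5, 0]],
    [[4, 42, 10], [0, -0.5, 0]],
    [[7, 42, 30], [0, -0.5, 0]],
    [[7, 42, 30], [0, -0.5, 0]],
    [[7, 42, 30], [0, -0.5, 0]],
  ],
)

```text
time: 16.15
ee_pos: [0.5328, 0.192, 0.2134]
tcp_rot: [0.141, 2.93, -0.015]
force: [0.4, 0.1, -1.1]
width: 0.064
gripper_force: 30.0
```

```bash
python3 - <<'E'
from h import *
from held import held
o=held()
inc([tcp_for(disp(18,z),DY,27) for z in (150,140,130,120,106)],o)
E
```

```text
lip y [-36.3  35.8] x [-98.1 -76.7] z [ 98.1  99.5 100.8]
rim end: row 200.0 cols 206 350 disp xyz [-66.8  -0.5 132.1] y range -32.3 31.2 tool [39.   1.8 74.9]
t 16.15 F [ 0.4  0.1 -1.1] w 0.064
[3.0, 2.2, 10.2] [-0.03, -0.05, 0.0] rows 0.2 0.0
[5.0, 2.3, 20.0] [-0.03, -0.05, 0.0] rows 0.4 0.0
[7.1, 2.3, 29.8] [-0.03, -0.05, 0.0] rows 0.6 0.0
[9.2, 2.3, 39.6] [-0.03, -0.05, 0.0] rows 0.8 0.0
[12.1, 2.3, 53.3] [-0.03, -0.05, 0.0] rows 1.1 0.0
```

Request:
step_arm(
  increments=[
    [[3, 0.5, 10], [0, 0, 0]],
    [[4.5, 0.5, 17], [0, 0, 0]],
    [[6, 0.5, 24], [0, 0, 0]],
    [[7.5, 0.5, 31], [0, 0, 0]],
    [[9, 0.5, 38], [0, 0, 0]],
    [[10.5, 0.5, 45], [0, 0, 0]],
    [[12, 0.5, 53], [0, 0, 0]],
    [[12, 0.5, 53], [0, 0, 0]],
  ],
)

```text
time: 17.0
ee_pos: [0.5342, 0.1934, 0.1607]
tcp_rot: [0.14, 2.925, -0.013]
force: [-0.2, -2.7, 10.7]
width: 0.064
gripper_force: 30.0
```

```bash
python3 - <<'E'
from h import *
from held import held
o=held('w9.png')
inc([tcp_for(disp(x,106),DY,27) for x in (18,-5)],o)
E
```

```text
lip y [-36.6  36.4] x [-98.3 -76.6] z [ 96.7  99.4 100.7]
rim end: row 201.0 cols 205 350 disp xyz [-65.4   1.   80.4] y range -30.6 32.8 tool [38.9  1.6 73.7]
t 17.0 F [-0.2 -2.7 10.7] w 0.064
[2.4, 0.7, 1.4] [0.1, 0.24, 0.02] rows 0.1 0.0
[24.8, 0.7, -3.5] [0.1, 0.24, 0.02] rows 0.5 0.0
```

View pics/w9.png

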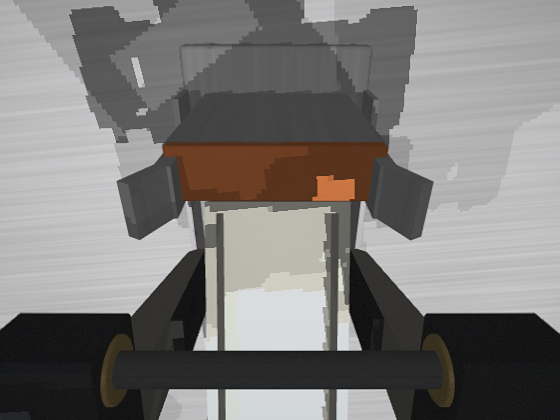

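Dish B's end rim is at x=-65, z=80, below the lip, with no slip (row 201). Slide it under.

Request:
step_arm(
  increments=[
    [[5, -1, 0], [0, 0, 0]],
    [[10, -1, -1], [0, 0, 0]],
    [[15, -1, -2.2], [0, 0, 0]],
    [[20, -1, -3.2], [0, 0, 0]],
    [[25, -1, -4.3], [0, 0, 0]],
    [[26, -1, -4.5], [0, 0, 0]],
    [[26, -1, -4.5], [0, 0, 0]],
  ],
)

```text
time: 17.75
ee_pos: [0.5084, 0.1957, 0.1607]
tcp_rot: [0.14, 2.923, -0.01]
force: [0.6, 1.5, 8.8]
width: 0.0638
gripper_force: 30.0
```

```bash
python3 - <<'E'
from h import *
o=readout.get_obs();print(o['force'].round(1),o['width'])
inc([tcp_for(disp(x,106),DY,27) for x in (-5,)],o)
E
```

```text
[0.6 1.5 8.8] 0.06382403428354415
[-0.4, 0.9, 2.0] [0.2, 0.35, -0.01] rows 0.0 0.0
```

Request:
step_arm(
  increments=[
    [[1.5, 0, -0.3], [0, 0, 0]],
    [[3, 0, -0.6], [0, 0, 0]],
    [[3, 0, -0.6], [0, 0, 0]],
  ],
)

```text
time: 18.05
ee_pos: [0.5075, 0.1961, 0.1614]
tcp_rot: [0.138, 2.919, -0.009]
force: [8.9, -3.3, 5.7]
width: 0.0638
gripper_force: 30.0
```

At the wall (8.9 N). Release, lift, and move over the catch end while closing.

Request:
step_arm(
  increments=[
    [[0, 0, 0], [0, 0, 0]],
    [[-1, 0, 0], [0, 0, 0]],
    [[-1, 0, 0], [0, 0, 0]],
    [[-1, 0, 0], [0, 0, 0]],
    [[-10, 0, -49], [0, 0, 0]],
    [[-20, 0, -98], [0, 0, 0]],
    [[-20, 0, -98], [0, 0, 0]],
  ],
  gripper=1,
)

```text
time: 18.75
ee_pos: [0.5053, 0.1964, 0.2652]
tcp_rot: [0.14, 2.919, -0.007]
force: [0.4, 0.1, 0.5]
width: 0.0918
gripper_force: 0.0
```

```bash
python3 - <<'E'
from h import *
inc([tip(62,190),tip(62,130)])
E
```

```text
[-133.5, 0.5, 16.7] [0.33, 12.58, -0.01] rows 2.7 1.5
[-120.5, 0.2, 75.2] [0.33, 12.58, -0.01] rows 2.8 1.5
```

Request:
step_arm(
  increments=[
    [[-133, 0, 17], [0.3, 12.6, 0]],
    [[-133, 0, 17], [0.3, 12.6, 0]],
    [[-133, 0, 17], [0.3, 12.6, 0]],
    [[-133, 0, 17], [0.3, 12.6, 0]],
    [[-133, 0, 17], [0.3, 12.6, 0]],
    [[-133, 0, 17], [0.3, 12.6, 0]],
    [[-133, 0, 17], [0.3, 12.6, 0]],
    [[-133, 0, 17], [0.3, 12.6, 0]],
  ],
  gripper=0,
)

```text
time: 19.55
ee_pos: [0.6347, 0.1828, 0.2707]
tcp_rot: [-0.149, -3.129, 0.006]
force: [-1.0, -0.0, 0.0]
width: 0.0301
gripper_force: 0.0
```

```bash
python3 - <<'E'
from level import *
im,o=level(); save('w10.png',im); print(o['width'],o['force'].round(1))
inc([tip(62,z) for z in (130,110,95,68)],o)
E
```

```text
-70 900 [70.6 72.2 95.9]
-55 877 [73.9 75.6 98.9]
-40 906 [ 77.3  78.8 102.3]
-25 906 [ 80.6  82.1 105.8]
-10 899 [ 84.   85.4 109.1]
5 838 [ 87.2  88.8 112.3]
20 867 [ 90.5  92.1 115.6]
35 7893 [ 95.2 289.4 294. ]
50 2240 [ 97.6 225.6 279.1]
65 1312 [100.5 113.4 264.6]
80 759 [103.7 105.3 129.3]
80 759 [103.7 105.3 129.3]
catch x [ 64.6 139.9] z [110.5 187.4]
0.030083065494024033 [-1. -0.  0.]
[-4.3, 1.9, 52.7] [-0.25, -0.5, 0.03] rows 1.1 0.1
[-4.5, 2.0, 72.7] [-0.25, -0.5, 0.03] rows 1.5 0.1
[-4.6, 2.0, 87.7] [-0.25, -0.5, 0.03] rows 1.8 0.1
[-4.9, 2.2, 114.7] [-0.25, -0.5, 0.03] rows 2.3 0.1
```

Dish B slopes 12° (rim 95.9 at x=-70, so it is under the lip). Finish closing and press.

Request:
step_arm(
  increments=[
    [[-3, 1, 40], [-0.2, -0.5, 0]],
    [[-3, 1, 40], [-0.2, -0.5, 0]],
    [[-3, 1, 40], [-0.2, -0.5, 0]],
    [[-3, 1, 40], [-0.2, -0.5, 0]],
    [[-3, 1, 40], [-0.2, -0.5, 0]],
  ],
)

```text
time: 20.1
ee_pos: [0.639, 0.1832, 0.232]
tcp_rot: [0.151, 3.136, -0.0]
force: [-0.1, -0.5, -0.8]
width: 0.0004
gripper_force: 0.0
```

```bash
python3 - <<'E'
from h import *
o=readout.get_obs();print(o['width'],o['force'].round(1))
inc([tip(62,z) for z in (130,105,90,80,68)],o)
E
```

```text
0.00039914165648522105 [-0.1 -0.5 -0.8]
[0.4, 0.8, 14.0] [-0.0, 0.1, -0.01] rows 0.3 0.0
[0.4, 0.8, 39.0] [-0.0, 0.1, -0.01] rows 0.8 0.0
[0.4, 0.8, 54.0] [-0.0, 0.1, -0.01] rows 1.1 0.0
[0.5, 0.8, 64.0] [-0.0, 0.1, -0.01] rows 1.3 0.0
[0.5, 0.8, 76.0] [-0.0, 0.1, -0.01] rows 1.5 0.0
```

Request:
step_arm(
  increments=[
    [[0, 0.5, 34], [0, 0, 0]],
    [[0, 0.5, 42], [0, 0, 0]],
    [[0, 0.5, 48], [0, 0, 0]],
    [[0, 0.5, 54], [0, 0, 0]],
    [[0, 0.5, 60], [0, 0, 0]],
  ],
)

```text
time: 20.6
ee_pos: [0.6389, 0.1836, 0.171]
tcp_rot: [0.151, 3.137, -0.001]
force: [0.6, 0.7, 0.6]
width: 0.0004
gripper_force: 0.3
```

Request:
step_arm(
  increments=[
    [[0, 0, 5], [0, 0, 0]],
    [[0, 0, 9], [0, 0, 0]],
    [[0, 0, 13], [0, 0, 0]],
    [[0, 0, 17], [0, 0, 0]],
    [[0, 0, 17], [0, 0, 0]],
  ],
)

```text
time: 21.1
ee_pos: [0.6385, 0.1835, 0.1538]
tcp_rot: [0.151, 3.138, -0.001]
force: [-3.2, -0.1, 8.4]
width: 0.0004
gripper_force: 4.1
```

```bash
python3 - <<'E'
from h import *
o=readout.get_obs();print(o['width'],o['force'].round(1))
inc([tip(62,z) for z in (68,)],o)
E
```

```text
0.000402884643949707 [-3.2 -0.1  8.4]
[-0.2, 0.6, -2.2] [-0.04, 0.01, -0.01] rows 0.0 0.0
```

Request:
step_arm(
  increments=[
    [[0, 0, -50], [0, 0, 0]],
    [[0, 0, -100], [0, 0, 0]],
    [[90, 0, -200], [0, 0, 0]],
    [[90, 0, -200], [0, 0, 0]],
    [[90, 0, -200], [0, 0, 0]],
    [[90, 0, -200], [0, 0, 0]],
    [[90, 0, -200], [0, 0, 0]],
  ],
)

```text
time: 21.8
ee_pos: [0.549, 0.1924, 0.3539]
tcp_rot: [0.15, 3.136, -0.0]
force: [0.4, -1.1, -0.5]
width: 0.0004
gripper_force: 0.0
```

```bash
python3 - <<'E'
from level import *
im,o=level(); print(o['time'],o['ee_pos'])
im2,_=read_camera('side'); s=cv2.resize(im2[130:220,200:340],(800,514),interpolation=cv2.INTER_CUBIC); save('fin.png',s)
E
```

```text
-70 444 [69.3 70.7 93.8]
-55 8678 [359.5 376.2 377.1]
-40 5728 [ 71.5 305.7 327.6]
-25 522 [ 69.4  71.1 349.9]
-10 361 [69.2 70.8 93.8]
5 351 [69.3 70.7 93.8]
20 352 [69.5 70.7 93.8]
35 344 [69.6 70.8 94. ]
50 8 [92.9 93.6 94.2]
65 0 
80 0 
80 0 
catch x [ 98.1 127.4] z [124.9 127.9]
21.8 [0.54901754 0.19240227 0.35389225]
```

View pics/fin.png

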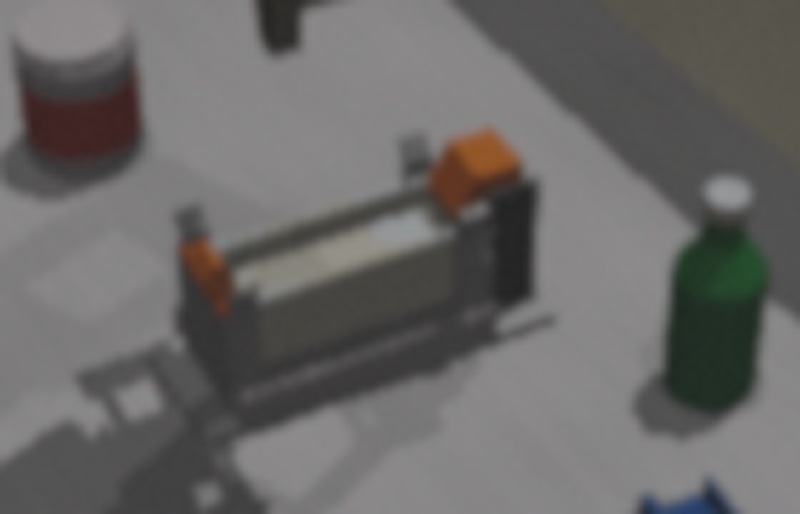

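The side crop shows the stacked dishes level between the lip (210,275) and the catch (475,165). I'll check that the catch is shut against its first reading.

```bash
python3 - <<'E'
from h import *
for t in ('old','new'):
    if t=='old': z=np.load('side0.npz'); im,d=z['im'],z['d']
    else: im,d=read_camera('side')
    P=full('side',d); hsv=cv2.cvtColor(im,cv2.COLOR_RGB2HSV)
    m=(hsv[...,0]<18)&(hsv[...,1]>140)&(P[...,0]>.64)&(P[...,0]<.75)&(P[...,1]>.1)&(P[...,1]<.3)&(P[...,2]>.08)&(P[...,2]<.14)
    q=P[m]; print(t,m.sum(),q.mean(0).round(4),q.min(0).round(3),q.max(0).round(3))
    Q=(P-D0)@R.from_euler('z',DY,degrees=True).as_matrix()*1000
    for zz in range(30,95,6):
        k=(abs(Q[...,1]+33)<5)&(abs(Q[...,0])<65)&(abs(Q[...,2]-zz)<3)&(hsv[...,1]<70)
        print(zz,k.sum(),end=' ; ')
    print()
E
```

```text
old 102 [0.6834 0.1724 0.1219] [0.663 0.151 0.098] [0.708 0.196 0.132]
30 0 ; 36 0 ; 42 0 ; 48 0 ; 54 0 ; 60 1 ; 66 1 ; 72 1 ; 78 0 ; 84 16 ; 90 26 ; 
new 107 [0.6828 0.1728 0.1209] [0.664 0.151 0.096] [0.71  0.198 0.134]
30 2 ; 36 23 ; 42 30 ; 48 29 ; 54 33 ; 60 25 ; 66 31 ; 72 31 ; 78 31 ; 84 34 ; 90 36 ;
```

The catch is shut in the same position as at the start. The dish sides fill the height from about 35 to 95 mm, which is two dishes. Handing in.

```bash
python3 -c "
from workcell import finish_job
print(finish_job())"
```

```text
the job is handed in; nothing more can be done
None
```

Job handed in at about 22 s of the 72 s limit: both white dishes lie level, one on the other, under the lip and the shut catch, and nothing else was touched.

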